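Change over the spacer plate in a ratchet-forceps measuring fixture

TASK

The spacer plate locked in the jaws of the ratchet forceps has been measured: press the free finger ring down, out of line with the other, so that the ratchet lets go and the jaws spring open, then take the plate out and stand it fully home in the narrowest slot of the black rack that takes its thickness. Then stand the other plate, which waits alone on the granite, between the jaws in the same place and squeeze the two finger rings together to the last tooth, so that the forceps stay locked and grip it firmly. Leave the plate already in the rack, the reference ball stand, the bottle, the magnetic base and the loupe where they are.

Things in the scene. Friction and masses are not known exactly. Their poses are not given: they have to be found in the camera images.
- fixture: Bolted-down fixture: steel scissor forceps 185 mm long lying level on an 80x62x14 mm block. Origin on the granite under the pivot; x runs to the jaw tips, -x to the finger rings, z up. Steel lies 19 to 32 mm above the granite. Fixed half: jaw on the -y side, ring on the +y side. Free half: jaw +y, ring -y. Bare granite under the jaws (x over 22 mm) and rings (x under -58 mm).
- pivot (a point): Pivot axis of the forceps, 24 mm above the granite (mid plane of the forceps); axes as the fixture. The springy free shank bends: with the jaw stopped by a plate the free ring still squeezes on, 10 mm (12 mm plate) or 6 mm (9 mm plate), to the last tooth; that bend is the grip. The ratchet, 3 teeth of 4 mm pitch, 3 mm deep, lies 66 mm from here towards the rings, top 32 mm up.
- jaw: Moving jaw and the free half of the forceps with it. Jaw 6 mm thick, 19 to 29 mm above the granite, 20 to 78 mm from the pivot. Origin on the granite under the pivot; turns about z; at zero turn relative to the fixture the jaw faces are parallel, 12.5 mm apart; positive opens, stop at 0.10 rad. A light spring opens it when the ratchet is free.
- fixed_jaw (a point): Point on the fixed jaw's face, 60 mm from the pivot, 24 mm above the granite, where a plate is held; axes as the fixture, y points from this face to the other jaw. A plate stands on the granite with its 34 mm width along x, centred on this point in x, its centre half its thickness in +y.
- moving_jaw (a point): The opposite point on the moving jaw's face. Its distance from fixed_jaw is the gap: 9 or 12 mm clamped, about 18.5 mm open (16.5 mm at the plate edge nearer the pivot).
- fixed_ring (a point): Centre of the fixed finger ring: oval, 31 mm along the forceps, 22 mm across, 5 mm high, 24 mm above the granite; axes as the fixture.
- free_ring (a point): Centre of the free ring, same size, 90 mm from the pivot. Locked: 26 mm from the fixed ring's centre (48 over all); open: about 46 (68), in -y. Unlock: press it down 5 to 8 mm (6 to 8 N), then, still down, out (-y) 10 mm, and let it rise. Lock: push it to the fixed ring (8 to 12 N), 3 clicks, to 25 mm or less (stop at 22); the teeth catch only while it is level with the fixed ring, not dragged down.
- thin_plate: Ground steel plate, 34 mm wide (its x), 9 mm thick (its y), 50 mm high (z), 0.1 kg; origin in the middle of its foot. Stands upright, in the forceps or alone on the granite.
- thin_plate_centre (a point): Centre of the 9 mm plate, 25 mm above its foot; x along the 34 mm width, y through the thickness, z up.
- mid_plate: The like plate, 12 mm thick, 0.15 kg. Stands where the thin one does not: in the forceps or alone on the granite.
- mid_plate_centre (a point): Centre of the 12 mm plate, 25 mm above its foot; axes as for the thin plate.
- thick_plate_centre (a point): Centre of a third plate, 15 mm thick, 34 mm wide, 50 mm high, that already stands in the wide slot and stays there.
- rack: Black rack fixed on the granite, 48 (x) by 78 mm (y): four fins 8 mm thick, 36 mm long (along x), peaked tops 30 mm above the granite. The three slots between run along x, open at both ends and the top; floor 6 mm above the granite, straight walls to 26 mm, flared above. Origin under its centre.
- narrow_slot (a point): Middle of the floor of the narrow slot, 10.5 mm wide, for the 9 mm plate, whose 34 mm width goes along x; axes as the rack.
- middle_slot (a point): Middle of the floor of the middle slot, 13.5 mm wide, for the 12 mm plate.
- wide_slot (a point): Middle of the floor of the wide slot, 16.5 mm wide, taken by the 15 mm plate.
- ref_stand_foot (a point): Black reference ball stand, a bystander: round foot 83 mm across, column 187 mm high; this point is in the middle of the foot, 7 mm up.
- magnet_base: Small black magnetic base, a bystander, 48x50 mm, 51 mm high; origin in the middle of its underside.
- bottle: White dropper bottle with a red cap, a bystander, 45 mm across, 124 mm high; origin in the middle of its underside.
- loupe: Black eye loupe, a bystander, 34 mm across, 30 mm high; origin in the middle of its underside.
Things that resemble listed ones, but are neither listed nor needed, are in the scene too. Leave any orange look-alike of the part that bears thick_plate_centre alone.

How it is judged:
By the outcome, as a careful person would: the job done as asked, in the order asked, and still so for the second after the job is handed in, with the robot touching nothing.
It also fails if it takes over 64 s, if anything falls off the work surface, if the arm or the gripper's body presses on something with over 40 N, if the wrist force passes 120 N, or if a joint passes its speed limit or range.

ROBOT

A 6-joint arm with a two-finger parallel gripper is mounted at the origin on a cart in front of the work surface, level with it; the furniture and walls round the work are solid. World frame = base frame: x ahead of the robot, y to its left, z up, the work surface at z = 0. Lengths are in mm, angles in rad, forces in N, time in s.
With the tool pointing down it reaches from about 350 to 975 mm from the base axis. Payload 7.1 kg.
Tool frame: the origin (TCP) lies midway between the tips of the shut fingers; the grasp point (between the pads) lies 19 mm behind it; z points along the fingers, y is the direction in which the jaws open and shut (so a half turn about z gives the same grasp; the last joint's range is limited). The gripper opens to 88 mm and grips with 3 to 60 N. Pads are 20 mm wide; open, the fingers measure 115 mm over their backs; the gripper's body (75 mm by 178 mm) begins 61 mm behind the grasp point.
Start: joints at [-1.309, 0.423, 1.63, -0, 1.089, -0.019], TCP at [173.221, -600.499, 222.675] pointing down, gripper open.
Joint ranges: [-3, 3], [-0.9, 2.11], [0.09, 2.58], [-1.31, 4.45], [0.11, 2.69], [-2.54, 2.54]. Speed limits (rad/s): [2.39, 2.39, 3.01, 3.14, 3.14, 3.14].

INTERFACE

Orientations are given as a rotation vector (axis times angle).
In Python, from bench import ctrl gives the robot as it stands. The module is installed in compiled form; this text tells all that it offers.
- The arm moves only by the shell command python3 -m jog 'ROWS' [FORCE]. ROWS is a JSON object of lists of equal length, an entry for each row: "xyz": the shift along the tool's x, y, z in m, a list of three; "twist": the turn, a rotation vector about the tool's x, y, z in degrees, a list of three; "hand": the finger opening in m, from 0 to 0.0878. In form: {"xyz": [[x, y, z], ...], "twist": [[rx, ry, rz], ...], "hand": [hand, ...]}. A call has 1 to 12 rows; each row is the pose to reach, as a shift and turn from the pose commanded when the call began, along the tool's axes at that moment; what a row does not reach only later rows make up. A row lasts 1/12 s, in which the tool goes at most 41.7 mm and 7.16 degrees, less where a joint would pass 70% of its speed; a pose out of reach is approached as far as the arm can. A call with a gripper value outside its range is refused whole. The fingers move at their own pace and stop on an object; FORCE is the grip in N (left out, the last holds). Time passes only in rows, so rows that repeat a pose let the fingers close. It gives the time, the measured TCP pose, the force and the opening at its end, in the units of the state.
- ctrl.state(): the state, without advancing time (a new reading comes with each control period).
- ctrl.capture(name): name is "side" or "top"; returns a dict with "image" (384x512x3 uint8, red, green, blue), "intrinsics" (3x3 intrinsics, pixels), "extrinsics" (4x4, takes a point from world to camera coordinates). Camera axes: x right, y down, z forward; pixel columns grow to the right and rows downward; lengths in mm; the calibration is good to about 2 mm. A picture is of the moment at which its call begins. There is no depth.
- ctrl.sign_off(): hands the job in, once; it reports no verdict.
The state is a dict: "t": time; "joint_pos": joint angles; "joint_velocities": joint speeds; "joint_torque": joint torques, N m; "eef_pos": TCP position; "orientation": TCP orientation; "ft_force": force on the tool from outside, world axes, zero at the start; "wrist_torque": the same for the moment, N m; "width": finger opening in mm.
Only numpy, scipy, OpenCV 4.12 (cv2) and the standard library are available. Lean on these libraries where they do the work, as an engineer would, in place of code of your own. Each camera call takes 0.05 s, during which the arm holds its last target. There are 200 camera calls.

## Working session

There is one attempt and no reset: what is moved stays moved. The work goes in short steps, Python scripts to look and compute and a shell command to move; the robot and the scene stay as the last step left them, time stands still between calls to the robot, and variables do not carry over. Pictures are saved under pics/ and viewed, about 8 in all and at most 12, crops included, and the job is handed in when it is done.

```bash
mkdir -p pics; python3 - <<'E'
from bench import ctrl
import cv2,numpy as np,pickle
s=ctrl.state();print({k:np.round(v,3).tolist() for k,v in s.items()})
for n in("side","top"):
    c=ctrl.capture(n);pickle.dump(c,open(n+"0.pkl","wb"))
    print(n,c["intrinsics"].tolist(),np.round(c["extrinsics"],4).tolist())
    cv2.imwrite(f"pics/{n}0.png",cv2.resize(c["image"][...,::-1],(800,600),interpolation=cv2.INTER_CUBIC))
E
```

```text
{'t': 0.0, 'joint_pos': [-1.309, 0.424, 1.631, -0.0, 1.089, -0.019], 'joint_velocities': [-0.0, -0.0, -0.001, -0.0, -0.002, 0.001], 'joint_torque': [-0.002, -54.463, -27.367, 0.064, 0.023, -0.0], 'eef_pos': [173.094, -599.966, 221.937], 'orientation': [-3.109, -0.439, 0.0], 'ft_force': [0.032, 0.591, -0.014], 'wrist_torque': [0.025, -0.007, 0.009], 'width': 88.038}
side [[391.2273449275767, 0.0, 260.1867934210906], [0.0, 391.2273449275767, 191.32185556164885], [0.0, 0.0, 1.0]] [[-0.9817, -0.1901, -0.0055, 540.4411], [-0.0895, 0.4873, -0.8686, 167.6069], [0.1678, -0.8523, -0.4954, 816.2199], [0.0, 0.0, 0.0, 1.0]]
top [[361.18413978294654, 0.0, 257.40748469586435], [0.0, 361.18413978294654, 191.99032207637168], [0.0, 0.0, 1.0]] [[0.023, -0.9996, -0.0167, -168.2184], [-0.9872, -0.0201, -0.1584, 566.2951], [0.158, 0.0202, -0.9872, 959.6217], [0.0, 0.0, 0.0, 1.0]]
```

View pics/side0.png

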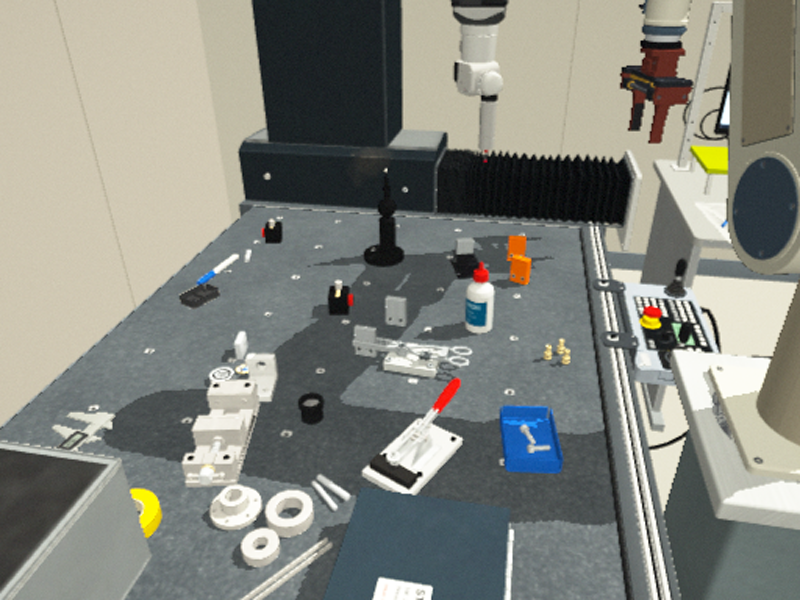

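View pics/top0.png

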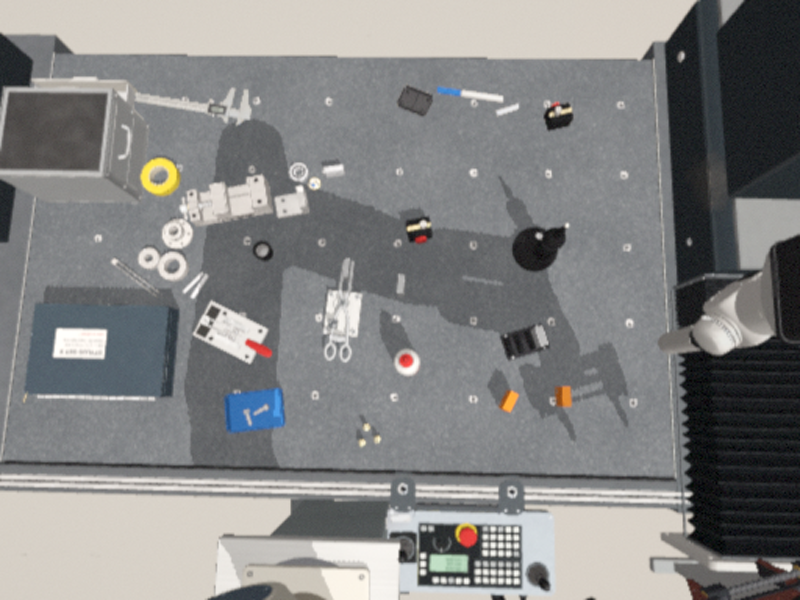

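The top view shows the forceps at about (343,310), the lone plate at (400,284) and the rack at (525,341), all in 800-px coordinates. I'll enlarge both views.

```bash
cat > h.py <<'E'
import numpy as np,cv2,pickle
from bench import ctrl
def load(n): return pickle.load(open(n,"rb"))
def proj(c,p):
    p=np.atleast_2d(p);E=c["extrinsics"];q=(E[:3,:3]@p.T).T+E[:3,3];u=(c["intrinsics"]@q.T).T
    return u[:,:2]/u[:,2:]
def back(c,uv,z):
    E=c["extrinsics"];R=E[:3,:3];o=-R.T@E[:3,3];d=R.T@np.linalg.inv(c["intrinsics"])@np.array([*uv,1.])
    return o+d*(z-o[2])/d[2]
def crop(c,x,y,w,h,s,fn,pts=None):
    im=cv2.resize(c["image"][y:y+h,x:x+w,::-1],None,fx=s,fy=s,interpolation=cv2.INTER_CUBIC)
    if pts is not None:
        for u in proj(c,pts):
            cv2.circle(im,tuple(int(round(v)) for v in ((u-[x,y]+.5)*s-.5)),2,(0,0,255),-1)
    for i in range(0,w,10): cv2.putText(im,str(x+i),(int(i*s),8),0,.3,(0,255,255),1);cv2.line(im,(int(i*s),10),(int(i*s),14),(0,255,255),1)
    for i in range(0,h,10): cv2.putText(im,str(y+i),(0,int(i*s)+4),0,.3,(0,255,255),1)
    cv2.imwrite("pics/"+fn,im)
def grab(n,fn):
    c=ctrl.capture(n);pickle.dump(c,open(fn,"wb"));return c
E
python3 - <<'E'
from h import *
crop(load("top0.pkl"),198,154,160,86,5,"ct0.png")
crop(load("side0.pkl"),218,146,130,100,6,"cs0.png")
E
```

```text
(no output)
```

View pics/ct0.png

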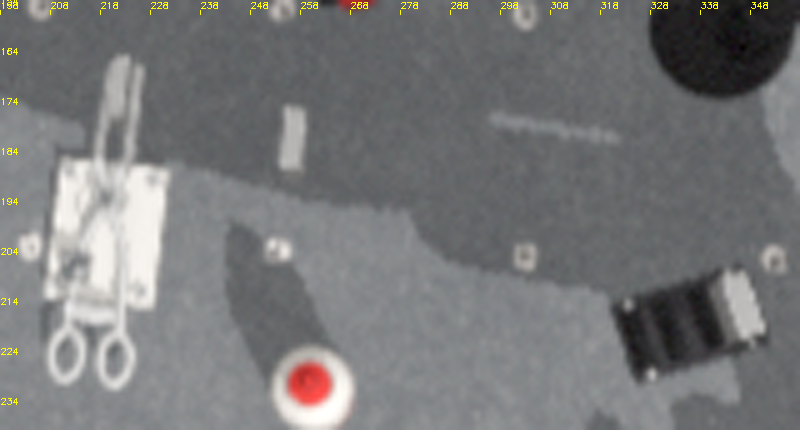

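View pics/cs0.png

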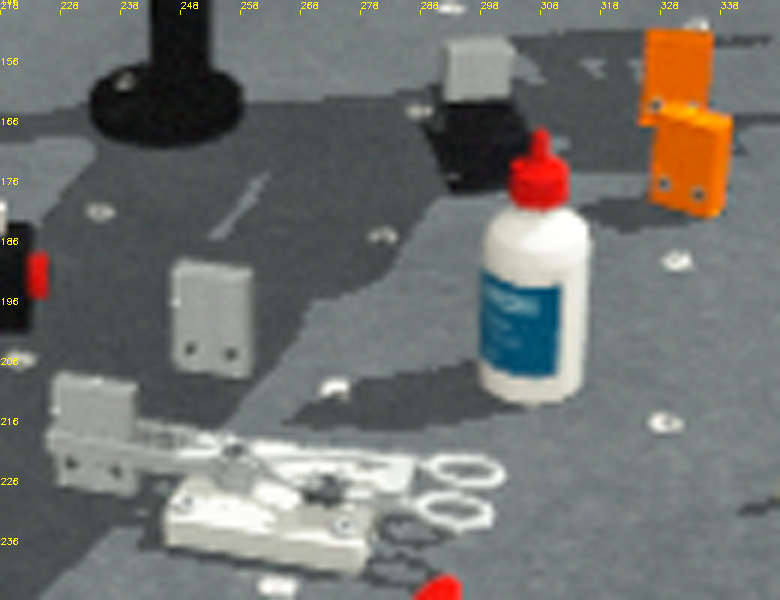

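The crops suggest the thinner plate is in the jaws and the thicker one stands alone: lone plate at ct (292,138), jaw plate at (118,85), rack at (690,325). I'll check that with one enlarged, gamma-lifted mosaic.

```bash
python3 - <<'E'
from h import *
t=load("top0.pkl");s=load("side0.pkl")
for c in(t,s): E=c["extrinsics"];print("cam",-E[:3,:3].T@E[:3,3])
def cr(c,x,y,w,h,sc,g=1):
    im=c["image"][y:y+h,x:x+w,::-1].astype(float)/255
    im=cv2.resize(im,None,fx=sc,fy=sc,interpolation=cv2.INTER_CUBIC).clip(0,1)**g
    im=(im*255).astype(np.uint8)
    for i in range(0,w,5): cv2.putText(im,str(x+i),(int(i*sc),8),0,.3,(0,255,255),1);cv2.line(im,(int((i+.5)*sc),10),(int((i+.5)*sc),14),(0,255,255),1)
    for i in range(0,h,5): cv2.putText(im,str(y+i),(0,int((i+.5)*sc)+4),0,.3,(0,255,255),1)
    return im
A=cr(t,318,204,40,30,10,.45);B=cr(t,208,162,20,30,10);C=cr(t,248,172,20,30,10)
D=cr(s,286,150,40,30,10,.45);F=cr(t,204,212,40,30,10)
cv2.imwrite("pics/m1.png",np.vstack([np.hstack([A,B,C]),np.hstack([D,F])]))
def row(c,p,q,n=6,w=9,L=40):pass
E
```

```text
cam [ 411.24116696 -176.12024538 1034.27451736]
cam [408.59563633 716.7396739  552.91718505]
```

View pics/m1.png

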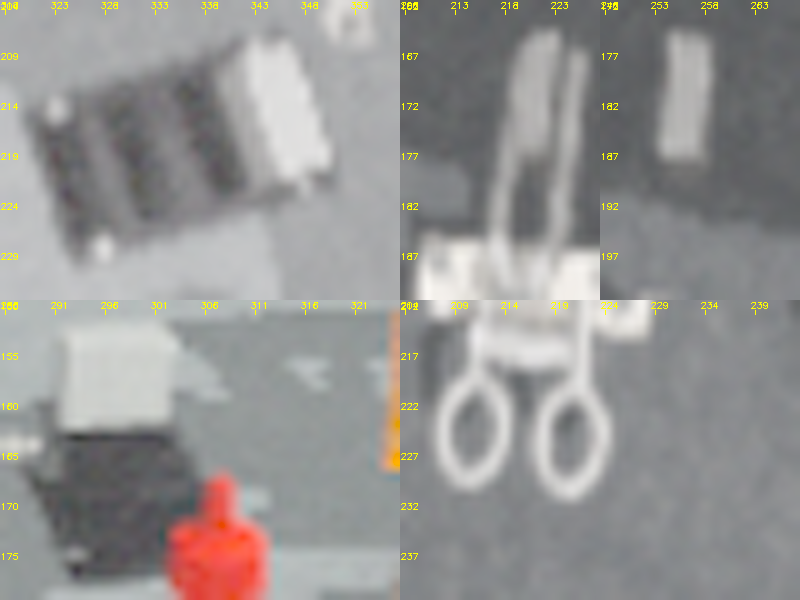

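```bash
python3 - <<'E'
from h import *
from scipy.optimize import least_squares
t=load("top0.pkl");s=load("side0.pkl")
def T(p,l):
    c,sn=np.cos(p[2]),np.sin(p[2]);l=np.atleast_2d(l).astype(float)
    return np.c_[p[0]+c*l[:,0]-sn*l[:,1],p[1]+sn*l[:,0]+c*l[:,1],l[:,2]]
def fit(obs,p0):
    # obs: cam,(u,v),local
    f=lambda p:np.concatenate([proj(c,T(p,l))[0]-uv for c,uv,l in obs])
    r=least_squares(f,p0,loss="soft_l1");print(np.round(r.x,3),np.round(r.fun,1).reshape(-1,2).tolist());return r.x
ct=lambda u,v:np.array([198+u/5-.4,154+v/5-.4]); cs=lambda u,v:np.array([218+u/6-.4,146+v/6-.4])
m=lambda u,v,x0,y0:np.array([x0+u/10-.5,y0+v/10-.5])
F=[(t,ct(62,157),(22,31,14)),(t,ct(170,165),(22,-31,14)),(t,ct(155,308),(-58,-31,14)),(t,ct(45,298),(-58,31,14)),
 (t,m(75,130,204,212),(-89.5,12,24)),(t,m(171,142,204,212),(-89.5,-14,24)),
 (s,cs(465,470),(-89.5,-14,24)),(s,cs(455,510),(-89.5,12,24))]
f=fit(F,[450,-60,0.]);np.save("fix.npy",f)
C=lambda u,v:m(u-600,v,248,172)
M=[(t,C(668,33),(17,6,50)),(t,C(712,35),(17,-6,50)),(t,C(659,158),(-17,6,50)),(t,C(706,160),(-17,-6,50)),
 (s,cs(174,260),(17,6,50)),(s,cs(253,267),(-17,6,50)),(s,cs(170,372),(17,6,0)),(s,cs(250,377),(-17,6,0))]
mm=fit(M,[500,-170,0.])
A=lambda u,v:m(u,v,318,204)
R=[(t,A(57,108),(21,29.5,6)),(t,A(103,247),(-21,29.5,6)),(t,A(303,190),(-21,-29.5,6)),
 (t,A(248,48),(17,-12.5,56)),(t,A(285,38),(17,-27.5,56)),(t,A(330,165),(-17,-27.5,56)),(t,A(295,182),(-17,-12.5,56)),
 (s,m(62,330-300,286,150),(17,-12.5,56)),(s,m(168,330-300,286,150),(-17,-12.5,56))]
rk=fit(R,[380,-390,.28]);np.save("rack.npy",rk)
# thin plate
B=lambda u,v:m(u-400,v,208,162)
P=[(t,B(524,33),(77,-6.25+9,50)),(t,B(560,33),(77,-6.25,50)),(s,cs(52,374),(77,2.75,50)),(s,cs(137,382),(43,2.75,50))]
q=fit(P,f)
print("fix jaw pt",T(f,[60,-6.25+4.5,0]),"from plate",T(q,[60,-6.25+4.5,0]))
# rack profile
g=t["image"].astype(np.float32).mean(2)
caps=[g]+[ctrl.capture("top")["image"].astype(np.float32).mean(2) for _ in range(3)]
g=np.mean(caps,0)
ys=np.arange(44,-46,-1.0);z=30
pr=[]
for y in ys:
    uv=proj(t,T(rk,[[x,y,z] for x in np.linspace(-14,14,29)])).astype(np.float32)
    pr.append(cv2.remap(g,uv[None,:,0],uv[None,:,1],cv2.INTER_CUBIC).mean())
print("y(z=30):val",[(int(y),int(round(v))) for y,v in zip(ys,pr)])
cam=np.array([411.2,-176.1,1034.3])
for nm,fc in(("A narrow outer",[32.25,13.75,-7.75,-32.25]),("B narrow mid",[32.25,10.75,-7.75,-32.25])):
  print(nm)
  for yc in fc:
    o=[]
    for dy,zz in((4,26),(0,30),(-4,26),(-4,6),(4,6)):
        w=T(rk,[0,yc+dy,zz])[0]; w2=cam+(w-cam)*(z-cam[2])/(zz-cam[2])
        c,sn=np.cos(rk[2]),np.sin(rk[2]);o.append(round(-sn*(w2[0]-rk[0])+c*(w2[1]-rk[1]),1))
    print(yc,o)
E
```

```text
[ 5.66557e+02 -4.77160e+01 -7.90000e-02] [[0.0, 0.4], [-0.2, 0.9], [-0.4, -0.0], [-0.0, -0.2], [0.3, -0.0], [-0.1, -0.3], [0.0, -0.0], [-0.5, -0.6]]
[ 5.98702e+02 -1.52131e+02 -1.10000e-02] [[0.0, 0.5], [-0.1, 0.4], [0.5, -0.0], [0.1, -0.1], [-0.4, 1.5], [-0.8, 1.6], [0.7, -0.8], [-0.2, -0.4]]
[ 5.05355e+02 -3.79075e+02  3.13000e-01] [[0.2, -0.3], [0.3, -0.0], [0.1, -0.3], [-0.6, 0.8], [0.9, 0.3], [0.5, -0.4], [-1.3, -0.5], [0.2, 1.2], [0.4, 0.6]]
[ 5.67004e+02 -6.19380e+01  1.13000e-01] [[0.4, 0.2], [0.0, -0.1], [0.0, 0.8], [-0.1, 0.0]]
fix jaw pt [[626.23026746 -54.21074191   0.        ]] from plate [[626.8175455  -56.89348216   0.        ]]
y(z=30):val [(44, 74), (43, 58), (42, 47), (41, 39), (40, 33), (39, 31), (38, 33), (37, 36), (36, 38), (35, 39), (34, 40), (33, 41), (32, 43), (31, 48), (30, 53), (29, 59), (28, 62), (27, 64), (26, 62), (25, 57), (24, 51), (23, 43), (22, 37), (21, 32), (20, 30), (19, 31), (18, 32), (17, 34), (16, 36), (15, 38), (14, 40), (13, 43), (12, 47), (11, 52), (10, 57), (9, 60), (8, 62), (7, 62), (6, 61), (5, 59), (4, 55), (3, 49), (2, 42), (1, 36), (0, 
[... 638 characters left out ...]
.75 [np.float64(18.6), np.float64(13.7), np.float64(10.6), np.float64(14.7), np.float64(22.5)]
-7.75 [np.float64(-2.9), np.float64(-7.8), np.float64(-10.8), np.float64(-6.3), np.float64(1.5)]
-32.25 [np.float64(-27.3), np.float64(-32.3), np.float64(-35.2), np.float64(-30.2), np.float64(-22.4)]
B narrow mid
32.25 [np.float64(37.0), np.float64(32.3), np.float64(29.0), np.float64(32.8), np.float64(40.6)]
10.75 [np.float64(15.6), np.float64(10.7), np.float64(7.6), np.float64(11.8), np.float64(19.6)]
-7.75 [np.float64(-2.9), np.float64(-7.8), np.float64(-10.8), np.float64(-6.3), np.float64(1.5)]
-32.25 [np.float64(-27.3), np.float64(-32.3), np.float64(-35.2), np.float64(-30.2), np.float64(-22.4)]
```

Fits: fixture pivot at (567,-48) with yaw -0.079. Mid plate alone at (599,-152). Rack at (505,-379) with yaw 0.313. The floor-band spacing matches the narrow slot being the outer +y one, and the thin plate (9.5 mm measured) is in the jaws. Next I'll write a move planner and approach the free ring.

```bash
cat > g.py <<'E'
import sys,numpy as np
from scipy.spatial.transform import Rotation as R
from bench import ctrl
FX=(566.6,-47.7,-0.079)
def fx(lx,ly):
    c,s=np.cos(FX[2]),np.sin(FX[2]);return FX[0]+c*lx-s*ly,FX[1]+s*lx+c*ly
def go(x,y,z,yaw):
    s=ctrl.state();r=R.from_rotvec(s["orientation"]);p=np.array(s["eef_pos"])
    a=np.radians(yaw);t=R.from_matrix(np.array([[np.cos(a),np.sin(a),0],[np.sin(a),-np.cos(a),0],[0,0,-1]]))
    print("target",np.round([x,y,z],1),"shift mm",np.round(r.inv().apply(np.array([x,y,z])-p),1),"twist",np.round(np.degrees((r.inv()*t).as_rotvec()),1),"t",round(s["t"],2))
E
python3 -c "
from g import *
x,y=fx(-91,-18);go(x,y,60,np.degrees(FX[2]))"
```

```text
target [474.5 -58.5  60. ] shift mm [ 439.6 -437.   162.7] twist [-0.   0.  20.6] t 0.25
```

```bash
python3 -m jog '{"xyz":[[0.4396,-0.437,0],[0.4396,-0.437,0],[0.4396,-0.437,0],[0.4396,-0.437,0],[0.4396,-0.437,0],[0.4396,-0.437,0],[0.4396,-0.437,0],[0.4396,-0.437,0],[0.4396,-0.437,0],[0.4396,-0.437,0],[0.4396,-0.437,0],[0.4396,-0.437,0]],"twist":[[0,0,20.6],[0,0,20.6],[0,0,20.6],[0,0,20.6],[0,0,20.6],[0,0,20.6],[0,0,20.6],[0,0,20.6],[0,0,20.6],[0,0,20.6],[0,0,20.6],[0,0,20.6]],"hand":[0,0,0,0,0,0,0,0,0,0,0,0]}' 20
python3 -c "
from g import *
x,y=fx(-91,-18);go(x,y,60,np.degrees(FX[2]))"
```

```text
t: 1.25
eef_pos: [416.8, -161.6, 222.9]
orientation: [3.139, -0.124, 0.001]
ft_force: [0.2, -0.5, 0.2]
width: 10.9
target [474.5 -58.5  60. ] shift mm [  49.2 -107.4  163. ] twist [ 0. -0.  0.] t 1.25
```

```bash
python3 -m jog '{"xyz":[[0.0492,-0.1074,0],[0.0492,-0.1074,0],[0.0492,-0.1074,0.03],[0.0492,-0.1074,0.07],[0.0492,-0.1074,0.11],[0.0492,-0.1074,0.15],[0.0492,-0.1074,0.18],[0.0492,-0.1074,0.183],[0.0492,-0.1074,0.183]],"twist":[[0,0,0],[0,0,0],[0,0,0],[0,0,0],[0,0,0],[0,0,0],[0,0,0],[0,0,0],[0,0,0]],"hand":[0,0,0,0,0,0,0,0,0]}'
python3 - <<'E'
from h import *
t=grab("top","t1.pkl");s=grab("side","s1.pkl")
a=cv2.resize(t["image"][200:245,190:250,::-1],None,fx=6.66,fy=6.66,interpolation=cv2.INTER_CUBIC)
b=cv2.resize(s["image"][200:245,260:320,::-1],None,fx=6.66,fy=6.66,interpolation=cv2.INTER_CUBIC)
cv2.imwrite("pics/m2.png",np.hstack([a,b]))
from g import *
x,y=fx(-91,-18);go(x,y,60,np.degrees(FX[2]))
E
```

```text
t: 2.0
eef_pos: [472.4, -60.1, 38.4]
orientation: [-3.139, 0.124, 0.007]
ft_force: [0.0, 0.3, -0.3]
width: 0.3
target [474.5 -58.5  60. ] shift mm [ -0.4  -2.1 -19. ] twist [ 0.  -0.1  0. ] t 2.1
```

View pics/m2.png

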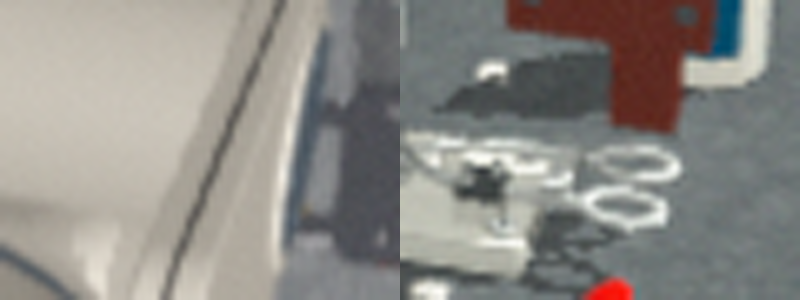

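The side view shows the finger tip right over the far (free) ring, about 10 mm above it. Pressing now.

```bash
python3 -m jog '{"xyz":[[0.002,0,0.005],[0.002,0,0.01],[0.002,0,0.014],[0.002,0,0.0165],[0.002,0,0.0185],[0.002,0,0.0185]],"twist":[[0,0,0],[0,0,0],[0,0,0],[0,0,0],[0,0,0],[0,0,0]],"hand":[0,0,0,0,0,0]}'
```

```text
t: 2.6
eef_pos: [475.7, -60.8, 21.4]
orientation: [3.139, -0.123, 0.0]
ft_force: [-1.4, -3.4, 7.4]
width: 0.5
```

```bash
python3 -m jog '{"xyz":[[0,0,0.0015],[0,0.001,0.0015],[0,0.004,0.0015],[0,0.007,0.0015],[0,0.01,0.0015],[0,0.013,0.0015],[0,0.014,0.0015]],"twist":[[0,0,0],[0,0,0],[0,0,0],[0,0,0],[0,0,0],[0,0,0],[0,0,0]],"hand":[0,0,0,0,0,0,0]}'
python3 -m jog '{"xyz":[[0,0.002,-0.004],[0,0.002,-0.01],[0,0.002,-0.03],[0,0.002,-0.07],[0.03,0.002,-0.11],[0.07,0.002,-0.12],[0.11,0.002,-0.12],[0.13,0.002,-0.12]],"twist":[[0,0,0],[0,0,0],[0,0,0],[0,0,0],[0,0,0],[0,0,0],[0,0,0],[0,0,0]],"hand":[0,0,0,0.04,0.04,0.04,0.04,0.04]}' 
python3 - <<'E'
from h import *
s=grab("side","s2.pkl");t=grab("top","t2.pkl")
a=cv2.resize(t["image"][160:240,190:260,::-1],None,fx=5.7,fy=5.7,interpolation=cv2.INTER_CUBIC)
b=cv2.resize(s["image"][190:270,218:288+20,::-1],None,fx=5.7*70/90,fy=5.7,interpolation=cv2.INTER_CUBIC)
cv2.imwrite("pics/m3.png",np.hstack([a,b]))
from g import *
x,y=fx(60,-2);go(x,y,60,np.degrees(FX[2]))
E
```

```text
t: 3.18
eef_pos: [477.2, -75.1, 20.7]
orientation: [3.139, -0.124, 0.008]
ft_force: [3.1, 0.2, 4.9]
width: 0.7
t: 3.85
eef_pos: [608.2, -87.1, 142.6]
orientation: [3.138, -0.124, 0.008]
ft_force: [-0.6, -0.4, -0.2]
width: 30.6
target [626.3 -54.4  60. ] shift mm [ 15.9 -33.9  80.7] twist [ 0.  -0.2  0. ] t 3.95
```

View pics/m3.png

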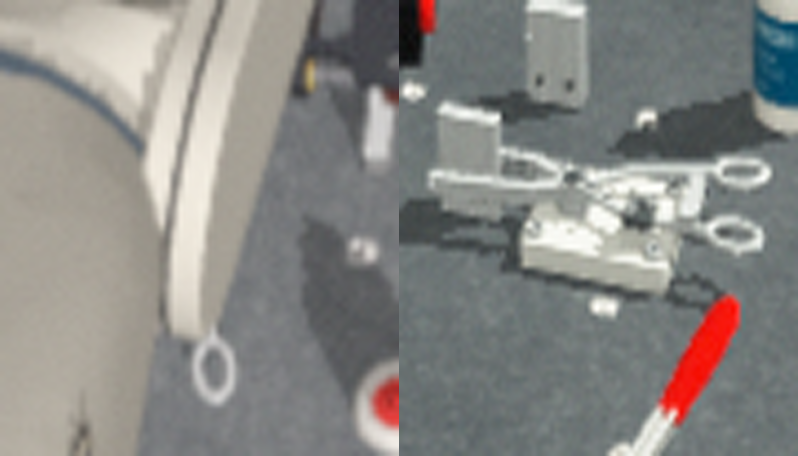

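The jaws have opened: the free ring is well out, and the plate stands against the near jaw's far side. View count is 7. I'll move over the plate after checking its predicted position.

```bash
python3 - <<'E'
from h import *
from g import fx
s=load("s2.pkl")
for dy in(-6.25,-4,-1):
  P=[(*fx(77,dy+9),50),(*fx(43,dy+9),50)]
  print(dy,np.round(proj(s,P),1).tolist())
print("obs [226.2,208.5],[239.9,209.8]")
E
python3 -m jog '{"xyz":[[0.016,-0.034,0],[0.016,-0.034,0.04],[0.016,-0.034,0.08],[0.016,-0.034,0.09],[0.016,-0.034,0.09]],"twist":[[0,0,0],[0,0,0],[0,0,0],[0,0,0],[0,0,0]],"hand":[0.04,0.04,0.04,0.04,0.04]}'
python3 -c "
from g import *
x,y=fx(60,-2);go(x,y,33,np.degrees(FX[2]))"
```

```text
-6.25 [[226.2, 208.6], [239.6, 210.6]]
-4 [[225.9, 209.1], [239.3, 211.1]]
-1 [[225.4, 209.7], [238.9, 211.7]]
obs [226.2,208.5],[239.9,209.8]
t: 4.37
eef_pos: [618.2, -53.6, 46.3]
orientation: [-3.139, 0.123, 0.015]
ft_force: [-0.2, 0.3, 0.9]
width: 40.0
target [626.3 -54.4  33. ] shift mm [ 8.2  0.2 13.2] twist [-0.   0.5  0. ] t 4.37
```

```bash
python3 -m jog '{"xyz":[[0,0,0],[0,0,0]],"twist":[[0,0,0],[0,0,0]],"hand":[0.04,0.04]}'
python3 -c "
from g import *
x,y=fx(60,-2);go(x,y,33,np.degrees(FX[2]))"
```

```text
t: 4.53
eef_pos: [623.5, -54.4, 51.6]
orientation: [3.139, -0.124, 0.003]
ft_force: [-0.3, -0.0, 0.3]
width: 40.1
target [626.3 -54.4  33. ] shift mm [ 2.7 -0.2 18.6] twist [ 0.  -0.1 -0. ] t 4.53
```

```bash
python3 -m jog '{"xyz":[[0.003,0,0.01],[0.003,0,0.0185],[0.003,0,0.0185],[0.003,0,0.0185],[0.003,0,0.0185],[0.003,0,0.0185],[0.003,0,0.0185],[0.003,0,0.0185]],"twist":[[0,0,0],[0,0,0],[0,0,0],[0,0,0],[0,0,0],[0,0,0],[0,0,0],[0,0,0]],"hand":[0.04,0.04,0.04,0.03,0.02,0.005,0.005,0.005]}' 30
python3 -c "
from g import *
go(0,0,0,0)"
```

```text
t: 5.2
eef_pos: [625.8, -54.2, 31.4]
orientation: [-3.139, 0.124, -0.0]
ft_force: [0.2, 11.6, 5.7]
width: 10.4
target [0 0 0] shift mm [-628.1   -4.7   31.2] twist [-0.  -0.  -4.5] t 5.2
```

```bash
python3 -m jog '{"xyz":[[0,-0.001,-0.001],[0,-0.001,-0.001],[0,-0.001,-0.001],[0,-0.001,-0.001]],"twist":[[0,0,0],[0,0,0],[0,0,0],[0,0,0]],"hand":[0.005,0.005,0.005,0.005]}' 30
python3 -c "
from g import *
go(0,0,0,0);print(ctrl.state()['wrist_torque'])"
```

```text
t: 5.53
eef_pos: [625.7, -53.4, 32.1]
orientation: [3.139, -0.124, -0.0]
ft_force: [-0.4, 0.1, 0.2]
width: 8.9
target [0 0 0] shift mm [-627.9   -4.1   32.2] twist [ 0.   0.  -4.5] t 5.53
[ 0.01185873  0.05550643 -0.01358948]
```

Thin plate held (8.9 mm wide, forces near zero). Lifting while I compute the rack target and the distance to the stand.

```bash
python3 -m jog '{"xyz":[[0,0,-0.01],[0,0,-0.04],[0,0,-0.08],[0,0,-0.12],[0,0,-0.14],[0,0,-0.14]],"twist":[[0,0,0],[0,0,0],[0,0,0],[0,0,0],[0,0,0],[0,0,0]],"hand":[0.005,0.005,0.005,0.005,0.005,0.005]}' 40
python3 - <<'E'
from h import *
from g import *
t=load("top0.pkl")
st=back(t,((533)*.64,249*.64),7);print("stand",st, "bottle cap",back(t,(258.5,230),124))
rk=np.load("rack.npy");c,s=np.cos(rk[2]),np.sin(rk[2])
x,y=rk[0]-s*23.7,rk[1]+c*23.7
d=st[:2]-[x,y];a=rk[2];print("stand rel tool frame x,y",d@[np.cos(a),np.sin(a)],d@[np.sin(a),-np.cos(a)])
go(x,y,100,np.degrees(rk[2]))
E
```

```text
t: 6.03
eef_pos: [629.2, -53.7, 178.7]
orientation: [3.138, -0.124, 0.016]
ft_force: [0.8, 0.4, -0.3]
width: 8.8
stand [ 676.84824508 -396.67288033    7.        ] bottle cap [ 460.403443   -162.50592252  124.        ]
stand rel tool frame x,y 157.76112815178158 93.20657256479059
target [ 498.1 -356.5  100. ] shift mm [-107.6  312.1   77.8] twist [  0.1  -0.6 -22.4] t 6.03
```

```bash
python3 -m jog '{"xyz":[[-0.1076,0.3121,0],[-0.1076,0.3121,0],[-0.1076,0.3121,0],[-0.1076,0.3121,0],[-0.1076,0.3121,0],[-0.1076,0.3121,0],[-0.1076,0.3121,0],[-0.1076,0.3121,0],[-0.1076,0.3121,0],[-0.1076,0.3121,0.04],[-0.1076,0.3121,0.075],[-0.1076,0.3121,0.075]],"twist":[[0,0,-22.4],[0,0,-22.4],[0,0,-22.4],[0,0,-22.4],[0,0,-22.4],[0,0,-22.4],[0,0,-22.4],[0,0,-22.4],[0,0,-22.4],[0,0,-22.4],[0,0,-22.4],[0,0,-22.4]],"hand":[0.005,0.005,0.005,0.005,0.005,0.005,0.005,0.005,0.005,0.005,0.005,0.005]}'
python3 -m jog '{"xyz":[[0,0,0],[0,0,0],[0,0,0]],"twist":[[0,0,0],[0,0,0],[0,0,0]],"hand":[0.005,0.005,0.005]}'
python3 - <<'E'
from h import *
from g import *
rk=np.load("rack.npy");c,s=np.cos(rk[2]),np.sin(rk[2])
go(rk[0]-s*23.7,rk[1]+c*23.7,66,np.degrees(rk[2]))
t=grab("top","t3.pkl");s=grab("side","s3.pkl")
a=cv2.resize(t["image"][190:250,300:370,::-1],None,fx=5.7,fy=5.7,interpolation=cv2.INTER_CUBIC)
b=cv2.resize(s["image"][130:190,270:340,::-1],None,fx=5.7,fy=5.7,interpolation=cv2.INTER_CUBIC)
m=np.hstack([a,b]);cv2.imwrite("pics/m4.png",(255*(m/255.)**.6).astype(np.uint8))
E
```

```text
t: 7.03
eef_pos: [489.5, -352.9, 90.5]
orientation: [-3.095, -0.486, 0.013]
ft_force: [-1.1, 1.6, -1.6]
width: 8.5
t: 7.28
eef_pos: [495.3, -356.4, 99.2]
orientation: [3.101, 0.489, 0.003]
ft_force: [0.4, -0.2, -1.2]
width: 8.6
target [ 498.1 -356.5   66. ] shift mm [ 2.5  0.8 33.2] twist [ 0.1 -0.1  0. ] t 7.28
```

View pics/m4.png

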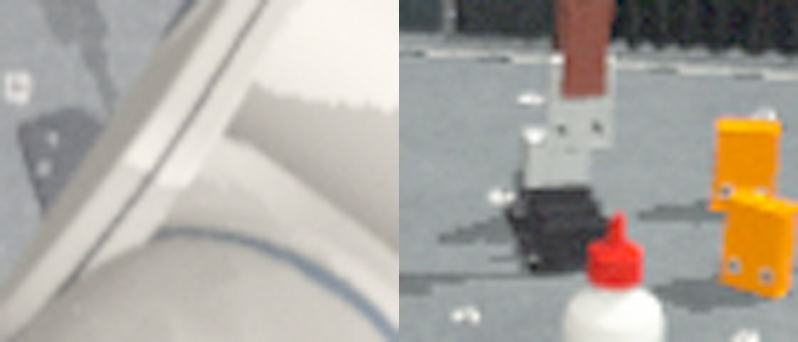

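The plate hangs over the rack, above and in front of the thick plate as planned. Descending while watching the forces.

```bash
python3 -m jog '{"xyz":[[0.0025,0.0008,0.015],[0.0025,0.0008,0.03],[0.0025,0.0008,0.036],[0.0025,0.0008,0.038],[0.0025,0.0008,0.04],[0.0025,0.0008,0.042],[0.0025,0.0008,0.042]],"twist":[[0,0,0],[0,0,0],[0,0,0],[0,0,0],[0,0,0],[0,0,0],[0,0,0]],"hand":[0.005,0.005,0.005,0.005,0.005,0.005,0.005]}'
python3 - <<'E'
from g import *
rk=np.load("rack.npy");c,s=np.cos(rk[2]),np.sin(rk[2])
go(rk[0]-s*23.7,rk[1]+c*23.7,38.5,np.degrees(rk[2]))
st=ctrl.state();r=R.from_rotvec(st["orientation"]);print("F tool",r.inv().apply(st["ft_force"]),st["width"])
E
```

```text
t: 7.97
eef_pos: [496.8, -356.2, 55.2]
orientation: [3.103, 0.488, 0.001]
ft_force: [-0.0, -0.4, -1.5]
width: 8.9
target [ 498.1 -356.5   38.5] shift mm [ 1.1  0.7 16.7] twist [ 0. -0. -0.] t 7.97
F tool [-0.11865782  0.35089308  1.53096373] 8.893784711172973
```

The foot is below the flare with no contact force. Going on to the floor.

```bash
python3 -m jog '{"xyz":[[0.001,0,0.005],[0.001,0,0.01],[0.001,0,0.014],[0.001,0,0.0165],[0.001,0,0.0175],[0.001,0,0.0175]],"twist":[[0,0,0],[0,0,0],[0,0,0],[0,0,0],[0,0,0],[0,0,0]],"hand":[0.005,0.005,0.005,0.005,0.005,0.005]}'
python3 - <<'E'
from g import *
st=ctrl.state();r=R.from_rotvec(st["orientation"]);print("F tool",r.inv().apply(st["ft_force"]),st["width"])
E
```

```text
t: 8.47
eef_pos: [497.6, -355.8, 37.5]
orientation: [3.103, 0.488, 0.0]
ft_force: [-0.2, -1.9, -1.2]
width: 8.6
F tool [-0.76289897  1.79760328  1.19493199] 8.598610241783426
```

```bash
python3 -m jog '{"xyz":[[0,0,0.001],[0,0,0.002],[0,0,0.002],[0,0,0.002]],"twist":[[0,0,0],[0,0,0],[0,0,0],[0,0,0]],"hand":[0.005,0.005,0.005,0.005]}'
```

```text
t: 8.8
eef_pos: [497.8, -355.9, 37.4]
orientation: [3.103, 0.488, 0.001]
ft_force: [-3.2, 0.4, 13.9]
width: 8.6
```

```bash
python3 -m jog '{"xyz":[[0,0,-0.0015],[0,0,-0.0015],[0,0,-0.0015],[0,0,-0.003],[0,0,-0.02],[0,0,-0.06],[0,0,-0.1],[0,0,-0.12],[0,0,-0.12]],"twist":[[0,0,0],[0,0,0],[0,0,0],[0,0,0],[0,0,0],[0,0,0],[0,0,0],[0,0,0],[0,0,0]],"hand":[0.01,0.024,0.024,0.024,0.024,0.024,0.024,0.024,0.024]}'
python3 - <<'E'
from h import *
from g import *
go(598.7,-152.1,150,np.degrees(-.011))
grab("side","s4.pkl")
E
```

```text
t: 9.55
eef_pos: [500.1, -357.4, 160.9]
orientation: [3.097, 0.488, 0.009]
ft_force: [0.4, -1.2, -0.0]
width: 23.7
target [ 598.7 -152.1  150. ] shift mm [ 156.9 -165.2   10.5] twist [ 0.3 -0.3 18.5] t 9.55
```

```bash
python3 -m jog '{"xyz":[[0.1565,-0.1655,0],[0.1565,-0.1655,0],[0.1565,-0.1655,0],[0.1565,-0.1655,0],[0.1565,-0.1655,0],[0.1565,-0.1655,0],[0.1565,-0.1655,0.03],[0.1565,-0.1655,0.065],[0.1565,-0.1655,0.075],[0.1565,-0.1655,0.075],[0.1565,-0.1655,0.075],[0.1565,-0.1655,0.075]],"twist":[[0,0,18.5],[0,0,18.5],[0,0,18.5],[0,0,18.5],[0,0,18.5],[0,0,18.5],[0,0,18.5],[0,0,18.5],[0,0,18.5],[0,0,18.5],[0,0,18.5],[0,0,18.5]],"hand":[0.06,0.06,0.06,0.06,0.06,0.06,0.06,0.06,0.06,0.06,0.06,0.06]}'
python3 - <<'E'
from h import *
from g import *
t=grab("top","t5.pkl");s=grab("side","s5.pkl")
a=cv2.resize(t["image"][190:250,310:370,::-1],None,fx=6.66,fy=6.66,interpolation=cv2.INTER_CUBIC)
a=(255*(a/255.)**.5).astype(np.uint8)
b=cv2.resize(s["image"][160:220,230:290,::-1],None,fx=6.66,fy=6.66,interpolation=cv2.INTER_CUBIC)
cv2.imwrite("pics/m5.png",np.hstack([a,b]))
go(598.7,-152.1,33,np.degrees(-.011))
E
```

```text
t: 10.6
eef_pos: [596.2, -150.7, 81.6]
orientation: [3.141, -0.018, 0.002]
ft_force: [-0.2, 0.4, 0.7]
width: 60.3
target [ 598.7 -152.1   33. ] shift mm [ 2.   1.3 49.3] twist [ 0.  -0.1 -0. ] t 10.7
```

View pics/m5.png

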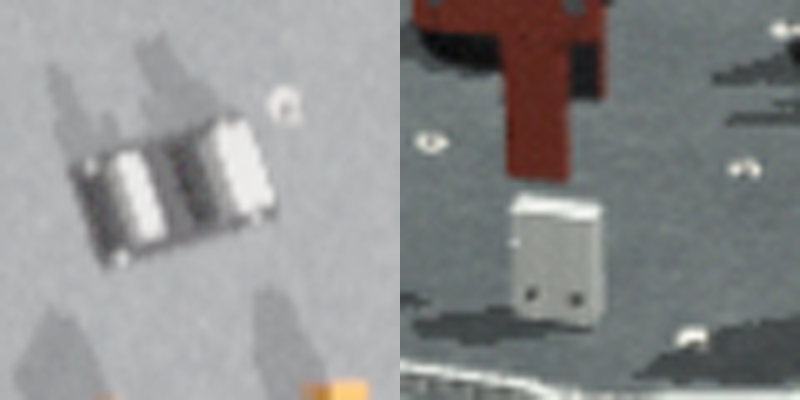

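The top view shows the thin plate standing in the outer (narrow) slot, with the middle slot empty beside it. The side view puts the mid plate a few mm towards -x of the finger, so I'll refit its position.

```bash
python3 - <<'E'
from h import *
from g import *
from scipy.optimize import least_squares
s=load("s5.pkl");t=load("top0.pkl")
def T(p,l):
    c,sn=np.cos(p[2]),np.sin(p[2]);return [p[0]+c*l[0]-sn*l[1],p[1]+sn*l[0]+c*l[1],l[2]]
o=lambda u,v:np.array([230+(u-400)/6.66-.43,160+v/6.66-.43])
C=lambda u,v:np.array([248+(u-600)/10-.5,172+v/10-.5])
S=[(s,o(512,213),(17,6,50)),(s,o(603,222),(-17,6,50)),(s,o(512,318),(17,6,0)),(s,o(600,327),(-17,6,0)),(s,o(514,197),(17,-6,50)),(s,o(603,205),(-17,-6,50))]
Tt=[(t,C(668,33),(17,6,50)),(t,C(712,35),(17,-6,50)),(t,C(659,158),(-17,6,50)),(t,C(706,160),(-17,-6,50))]
for ob in(S,Tt,S+Tt):
    r=least_squares(lambda p:np.concatenate([proj(c,T(p,l))[0]-uv for c,uv,l in ob]),[598,-152,0]);print(np.round(r.x,3),np.round(r.fun,1).tolist())
e=ctrl.state()["eef_pos"];print(e,proj(s,[e[0],e[1]+36,e[2]]),"obs finger",o(540,182))
go(*r.x[:2],33,np.degrees(r.x[2]))
E
```

```text
[ 5.97300e+02 -1.47772e+02  4.50000e-02] [-0.0, -0.0, -0.7, -0.5, 0.4, 0.5, -0.1, 0.1, 0.5, 0.1, -0.0, -0.2]
[ 5.99222e+02 -1.51772e+02 -3.40000e-02] [0.0, 0.2, -0.1, 0.3, 0.2, -0.3, -0.2, -0.2]
[ 598.259 -150.644   -0.   ] [-0.2, -0.8, -1.0, -0.9, 0.3, -0.2, -0.4, -0.3, 0.5, -0.6, -0.1, -0.6, -0.6, 0.6, -0.7, 0.5, -0.0, 0.2, -0.4, 0.1]
[ 596.62717977 -150.77759979   82.28947153] [[250.57177281 186.01228882]] obs finger [250.59102102 186.89732733]
target [ 598.3 -150.6   33. ] shift mm [ 1.5 -0.2 49.3] twist [ 0.  -0.1 -0.6] t 10.7
```

```bash
python3 -m jog '{"xyz":[[0.0015,0,0.02],[0.0015,0,0.04],[0.0015,0,0.0495],[0.0015,0,0.0495],[0.0015,0,0.0495],[0.0015,0,0.0495],[0.0015,0,0.0495],[0.0015,0,0.0495],[0.0015,0,0.0495],[0.0015,0,0.0495]],"twist":[[0,0,-0.5],[0,0,-0.5],[0,0,-0.5],[0,0,-0.5],[0,0,-0.5],[0,0,-0.5],[0,0,-0.5],[0,0,-0.5],[0,0,-0.5],[0,0,-0.5]],"hand":[0.06,0.06,0.06,0.04,0.02,0.02,0.008,0.008,0.008,0.008]}' 40
python3 -m jog '{"xyz":[[0,0,0],[0,0,0]],"twist":[[0,0,0],[0,0,0]],"hand":[0.008,0.008]}'
```

```text
t: 11.53
eef_pos: [597.4, -150.1, 31.7]
orientation: [3.141, -0.003, 0.001]
ft_force: [-0.2, -0.7, 0.2]
width: 17.0
t: 11.7
eef_pos: [597.3, -150.1, 31.5]
orientation: [3.141, -0.003, 0.001]
ft_force: [0.4, -0.2, 3.3]
width: 11.4
```

Mid plate gripped. Lifting it and moving over the jaws.

```bash
python3 -m jog '{"xyz":[[0,0,-0.01],[0,0,-0.04],[0,0,-0.06],[0.027,-0.05,-0.06],[0.027,-0.1,-0.06],[0.027,-0.1,-0.06],[0.027,-0.1,-0.06],[0.027,-0.1,-0.06]],"twist":[[0,0,0],[0,0,0],[0,0,2],[0,0,4.4],[0,0,4.4],[0,0,4.4],[0,0,4.4],[0,0,4.4]],"hand":[0.008,0.008,0.008,0.008,0.008,0.008,0.008,0.008]}'
python3 - <<'E'
from h import *
from g import *
x,y=fx(60,2.3);go(625.2,y,33,np.degrees(FX[2]));print(ctrl.state()["width"])
E
```

```text
t: 12.37
eef_pos: [624.2, -48.9, 91.5]
orientation: [3.139, -0.119, -0.0]
ft_force: [0.5, -0.9, -1.2]
width: 11.6
target [625.2 -50.1  33. ] shift mm [ 1.1  1.1 58.5] twist [0.  0.  0.2] t 12.37
11.559532713206655
```

```bash
python3 -m jog '{"xyz":[[0.001,0.001,0.01],[0.001,0.001,0.02],[0.001,0.001,0.027],[0.001,0.001,0.031],[0.001,0.001,0.035],[0.001,0.001,0.039],[0.001,0.001,0.04],[0.001,0.001,0.04]],"twist":[[0,0,0.2],[0,0,0.2],[0,0,0.2],[0,0,0.2],[0,0,0.2],[0,0,0.2],[0,0,0.2],[0,0,0.2]],"hand":[0.008,0.008,0.008,0.008,0.008,0.008,0.008,0.008]}'
python3 - <<'E'
from h import *
from g import *
x,y=fx(60,2.3);go(625.2,y,32,np.degrees(FX[2]))
E
```

```text
t: 13.03
eef_pos: [624.5, -51.5, 50.1]
orientation: [-3.139, 0.13, 0.003]
ft_force: [-0.1, 0.3, -2.4]
width: 11.6
target [625.2 -50.1  32. ] shift mm [ 0.6 -1.4 18.1] twist [ 0.   0.1 -0.2] t 13.03
```

```bash
python3 -m jog '{"xyz":[[0,0,0.005],[0,0,0.01],[0,0,0.014],[0,0,0.0165],[0,0,0.0165],[0,0,0.0165]],"twist":[[0,0,0],[0,0,0],[0,0,0],[0,0,0],[0,0,0],[0,0,0]],"hand":[0.008,0.008,0.008,0.008,0.008,0.008]}'
python3 -m jog '{"xyz":[[0,0.001,0],[0,0.001,0],[0,0.001,0]],"twist":[[0,0,0],[0,0,0],[0,0,0]],"hand":[0.008,0.008,0.008]}'
```

```text
t: 13.53
eef_pos: [625.1, -51.2, 34.4]
orientation: [3.139, -0.129, -0.001]
ft_force: [0.8, -0.3, -0.4]
width: 11.5
t: 13.78
eef_pos: [625.2, -51.8, 34.7]
orientation: [-3.138, 0.129, -0.0]
ft_force: [0.4, 3.9, -3.7]
width: 11.4
```

It touches the fixed jaw at y = -51.8, which agrees with the thin plate's earlier position. Backing off slightly and lowering to the granite.

```bash
python3 -m jog '{"xyz":[[0,-0.0005,0.001],[0,-0.0005,0.002],[0,-0.0005,0.003],[0,-0.0005,0.0035],[0,-0.0005,0.0035]],"twist":[[0,0,0],[0,0,0],[0,0,0],[0,0,0],[0,0,0]],"hand":[0.008,0.008,0.008,0.008,0.008]}'
```

```text
t: 14.2
eef_pos: [625.5, -51.7, 31.4]
orientation: [-3.139, 0.129, -0.001]
ft_force: [1.1, 2.2, 1.3]
width: 11.8
```

```bash
python3 -m jog '{"xyz":[[0,0,0],[0,0,0],[0,0,0],[0,0,0],[0,0,-0.01],[0,0,-0.04],[0,0,-0.08],[0,0,-0.1],[0,0,-0.1]],"twist":[[0,0,0],[0,0,0],[0,0,0],[0,0,0],[0,0,0],[0,0,0],[0,0,0],[0,0,0],[0,0,0]],"hand":[0.013,0.02,0.03,0.03,0.03,0.03,0.03,0.03,0.03]}'
python3 - <<'E'
from h import *
from g import *
x,y=fx(-90,-8);go(x,y,130,np.degrees(FX[2]))
E
```

```text
t: 14.95
eef_pos: [628.7, -52.1, 137.2]
orientation: [3.138, -0.129, 0.014]
ft_force: [0.9, 0.2, 0.9]
width: 30.1
target [476.2 -48.6 130. ] shift mm [-152.2    9.     5.8] twist [ 0.  -0.5 -0.2] t 14.95
```

```bash
python3 -m jog '{"xyz":[[-0.15,0.009,0],[-0.15,0.009,0],[-0.15,0.009,0],[-0.15,0.009,0],[-0.15,0.009,0],[-0.15,0.009,0.03],[-0.15,0.009,0.06],[-0.15,0.009,0.07],[-0.15,0.009,0.07],[-0.15,0.009,0.07]],"twist":[[0,0,0],[0,0,0],[0,0,0],[0,0,0],[0,0,0],[0,0,0],[0,0,0],[0,0,0],[0,0,0],[0,0,0]],"hand":[0.086,0.086,0.086,0.086,0.086,0.086,0.086,0.086,0.086,0.086]}'
python3 - <<'E'
from h import *
from g import *
x,y=fx(-90,-8);go(x,y,16,np.degrees(FX[2]))
s=grab("side","s6.pkl");s2=load("s4.pkl")
a=cv2.resize(s["image"][195:250,215:315,::-1],None,fx=8,fy=8,interpolation=cv2.INTER_CUBIC)
b=cv2.resize(s2["image"][140:180,275:325,::-1],None,fx=5,fy=5,interpolation=cv2.INTER_CUBIC)
a[:200,-250:]=b
cv2.imwrite("pics/m6.png",a)
E
```

```text
t: 15.78
eef_pos: [475.2, -48.4, 61.0]
orientation: [-3.139, 0.129, 0.002]
ft_force: [-0.5, -1.3, 0.8]
width: 85.5
target [476.2 -48.6  16. ] shift mm [ 1.2  0.1 45. ] twist [-0.   0.1 -0.2] t 15.78
```

View pics/m6.png

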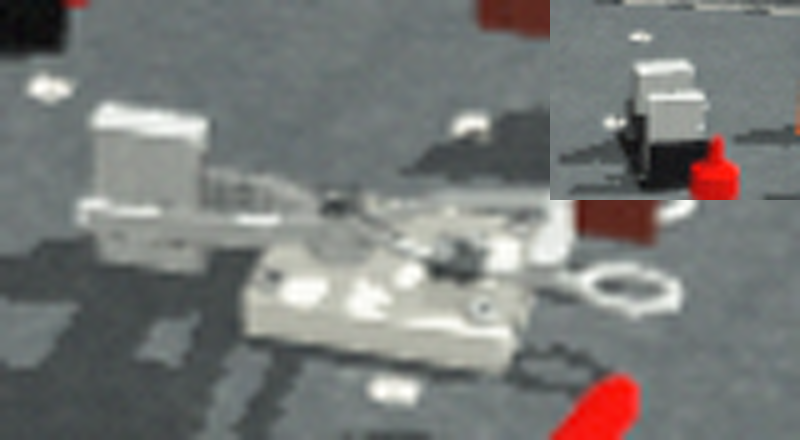

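The mid plate stands between the jaws and the thin plate is seated in the rack (inset). View count is 10. I'll check the open free ring's position before lowering the fingers around the rings.

```bash
python3 - <<'E'
from h import *
from g import *
for c,uv in((load("t2.pkl"),(227.1,224.2)),(load("s2.pkl"),(294.5,219.8))):
    p=back(c,uv,24);d=p[:2]-np.array(FX[:2]);c_,s_=np.cos(FX[2]),np.sin(FX[2]);print(p,"local",c_*d[0]+s_*d[1],-s_*d[0]+c_*d[1])
E
```

```text
[480.01711547 -72.82616618  24.        ] local -84.32994004937152 -31.880736055756984
[479.73753719 -71.73486682  24.        ] local -84.69476936701146 -30.81490404262125
```

```bash
python3 -m jog '{"xyz":[[0.003,0,0.015],[0.003,0,0.03],[0.003,0,0.04],[0.003,0,0.044],[0.003,0,0.044],[0.003,0,0.044]],"twist":[[0,0,0],[0,0,0],[0,0,0],[0,0,0],[0,0,0],[0,0,0]],"hand":[0.086,0.086,0.086,0.086,0.086,0.086]}'
python3 -m jog '{"xyz":[[0,-0.004,0],[0,-0.008,0],[0,-0.012,0],[0,-0.015,0],[0,-0.015,0]],"twist":[[0,0,0],[0,0,0],[0,0,0],[0,0,0],[0,0,0]],"hand":[0.086,0.086,0.086,0.086,0.086]}'
```

```text
t: 16.33
eef_pos: [478.3, -48.6, 17.7]
orientation: [3.139, -0.129, 0.001]
ft_force: [0.2, 0.2, -0.4]
width: 86.2
t: 16.75
eef_pos: [478.4, -33.8, 17.2]
orientation: [3.138, -0.129, -0.002]
ft_force: [-1.2, -1.8, 0.3]
width: 86.0
```

```bash
python3 -m jog '{"xyz":[[0,-0.003,0],[0,-0.006,0],[0,-0.008,0],[0,-0.008,0]],"twist":[[0,0,0],[0,0,0],[0,0,0],[0,0,0]],"hand":[0.086,0.086,0.086,0.086]}'
python3 -m jog '{"xyz":[[0,-0.002,0],[0,-0.004,0],[0,-0.004,0],[0,-0.004,0]],"twist":[[0,0,0],[0,0,0],[0,0,0],[0,0,0]],"hand":[0.086,0.086,0.086,0.086]}'
```

```text
t: 17.08
eef_pos: [477.2, -26.7, 16.6]
orientation: [3.137, -0.128, -0.008]
ft_force: [-4.9, -15.4, -3.8]
width: 86.4
t: 17.42
eef_pos: [479.0, -21.9, 17.1]
orientation: [3.139, -0.13, -0.003]
ft_force: [-2.2, -4.3, -1.1]
width: 86.3
```

```bash
python3 -m jog '{"xyz":[[0,-0.001,0],[0,-0.001,0],[0,-0.001,0],[0,-0.001,0]],"twist":[[0,0,0],[0,0,0],[0,0,0],[0,0,0]],"hand":[0.086,0.086,0.086,0.086]}'
python3 -m jog '{"xyz":[[0,-0.0015,0],[0,-0.0015,0],[0,-0.0015,0]],"twist":[[0,0,0],[0,0,0],[0,0,0]],"hand":[0.086,0.086,0.086]}'
```

```text
t: 17.75
eef_pos: [478.8, -20.8, 17.1]
orientation: [3.138, -0.129, -0.004]
ft_force: [-3.9, -7.3, -1.0]
width: 86.3
t: 18.0
eef_pos: [478.6, -19.4, 17.1]
orientation: [3.138, -0.129, -0.005]
ft_force: [-4.3, -9.3, 0.0]
width: 86.2
```

The force of about 9 N is in the expected range. I'll back off and let the gripper close gently around both rings to measure the overall width.

```bash
python3 -m jog '{"xyz":[[0,0.008,0],[0,0.016,0],[0,0.021,0],[0,0.021,0],[0,0.021,0]],"twist":[[0,0,0],[0,0,0],[0,0,0],[0,0,0],[0,0,0]],"hand":[0.086,0.086,0.086,0.086,0.086]}'
python3 -m jog '{"xyz":[[0,0,0],[0,0,0],[0,0,0],[0,0,0],[0,0,0],[0,0,0],[0,0,0]],"twist":[[0,0,0],[0,0,0],[0,0,0],[0,0,0],[0,0,0],[0,0,0],[0,0,0]],"hand":[0.052,0.05,0.049,0.048,0.047,0.046,0.045]}' 5
```

```text
t: 18.42
eef_pos: [479.0, -40.4, 17.4]
orientation: [-3.139, 0.131, -0.001]
ft_force: [-0.5, -0.2, -0.3]
width: 86.0
t: 19.0
eef_pos: [478.5, -40.3, 17.1]
orientation: [3.139, -0.129, -0.001]
ft_force: [-0.7, -3.0, 0.0]
width: 48.0
```

```bash
python3 -m jog '{"xyz":[[0,0,0],[0,0,0],[0,0,0],[0,0,0],[0,0,0]],"twist":[[0,0,0],[0,0,0],[0,0,0],[0,0,0],[0,0,0]],"hand":[0.0455,0.0455,0.0455,0.0455,0.0455]}' 18
python3 -m jog '{"xyz":[[0,0,0],[0,0,0],[0,0,0],[0,0,0]],"twist":[[0,0,0],[0,0,0],[0,0,0],[0,0,0]],"hand":[0.07,0.07,0.07,0.07]}'
python3 -m jog '{"xyz":[[0,0,-0.01],[0,0,-0.03],[0,0,-0.07],[0,0,-0.11],[0,0.04,-0.15],[-0.04,0.08,-0.19],[-0.08,0.12,-0.2],[-0.08,0.16,-0.2],[-0.08,0.2,-0.2],[-0.08,0.24,-0.2],[-0.08,0.28,-0.2],[-0.08,0.28,-0.2]],"twist":[[0,0,0],[0,0,0],[0,0,0],[0,0,0],[0,0,0],[0,0,0],[0,0,0],[0,0,0],[0,0,0],[0,0,0],[0,0,0],[0,0,0]],"hand":[0.07,0.07,0.07,0.07,0.07,0.07,0.07,0.07,0.07,0.07,0.07,0.07]}'
python3 - <<'E'
from h import *
t=grab("top","t7.pkl");s=grab("side","s7.pkl")
a=cv2.resize(t["image"][160:235,200:255,::-1],None,fx=7.2,fy=7.2,interpolation=cv2.INTER_CUBIC)
b=cv2.resize(s["image"][145:245,220:305,::-1],None,fx=4.7,fy=5.4,interpolation=cv2.INTER_CUBIC)
cv2.imwrite("pics/m7.png",np.hstack([a,b]))
print(a.shape,b.shape)
E
```

```text
t: 19.42
eef_pos: [478.4, -39.2, 17.1]
orientation: [-3.138, 0.132, 0.001]
ft_force: [-0.0, 6.9, 0.6]
width: 46.0
t: 19.75
eef_pos: [478.7, -40.2, 17.2]
orientation: [-3.139, 0.129, -0.0]
ft_force: [1.0, -0.3, -0.5]
width: 68.2
t: 20.75
eef_pos: [375.0, -315.0, 218.6]
orientation: [3.138, -0.13, 0.002]
ft_force: [1.1, 0.4, -0.2]
width: 69.8
(540, 396, 3) (540, 400, 3)
```

View pics/m7.png

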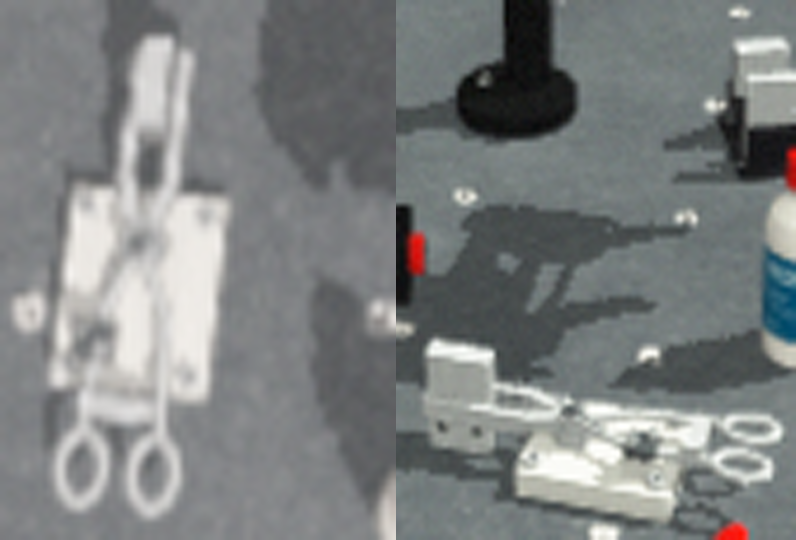

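The forceps look locked with the mid plate gripped. Ring centres are at (82,469) and (154,474), about 10.0 px or 27 mm apart, and a tooth short would read about 11.1 px. As a last check I'll compare that spacing with the initial image and look for bystander movement.

```bash
python3 - <<'E'
from h import *
from g import fx,ctrl
a,b=load("top0.pkl"),load("t7.pkl")
for c in(a,b):
    g=c["image"].astype(np.float32).mean(2)
    ly=np.arange(30,-35,-.5);pr=[]
    for y in ly:
        uv=proj(c,[(*fx(x,y),24) for x in np.linspace(-94,-85,10)]).astype(np.float32)
        pr.append(cv2.remap(g,uv[None,:,0],uv[None,:,1],cv2.INTER_CUBIC).mean())
    pr=np.array(pr);k=[i for i in range(1,len(pr)-1) if pr[i]>=pr[i-1] and pr[i]>pr[i+1] and pr[i]>pr.mean()+8]
    print([(ly[i],round(float(pr[i]))) for i in k])
s0,s7=load("side0.pkl"),load("s7.pkl")
for n,(x,y) in {"bottle":(299,166),"base":(208,180),"loupe":(192,250),"stand":(232,145)}.items():
    T=s0["image"][y:y+22,x:x+22];W=s7["image"][y-6:y+28,x-6:x+28]
    r=cv2.matchTemplate(W,T,cv2.TM_CCOEFF_NORMED);m=cv2.minMaxLoc(r);print(n,round(m[1],2),np.array(m[3])-6)
st=ctrl.state();print(st["t"],st["width"],np.round(st["ft_force"],1))
E
```

```text
[(np.float64(21.5), 215), (np.float64(5.0), 215), (np.float64(-6.5), 217), (np.float64(-22.5), 212)]
[(np.float64(21.5), 207), (np.float64(5.0), 207), (np.float64(-6.5), 208), (np.float64(-23.0), 208)]
bottle 0.95 [0 0]
base 0.92 [0 0]
loupe 0.92 [0 0]
stand 1.0 [0 0]
20.85 69.9340312394742 [-0.7 -0.8  0.5]
```

The ring spacing matches the original locked state to within about 0.3 mm, and no bystander has moved. Handing in.

```bash
python3 -c "
from bench import ctrl
print(ctrl.sign_off())"
```

```text
the job is handed in; nothing more can be done
None
```

The job is done and handed in at about 21 s on the robot's clock; the sign-off gives no verdict.

1. **Unlock:** I pressed the free ring down and moved it out; the ratchet let go and the jaws sprang open.
2. **Thin plate (9 mm):** I took it out of the jaws and stood it in the rack's outer, narrow slot. It went down until the floor stopped it at about 14 N, at the height expected for a plate fully home.
3. **Mid plate (12 mm):** I stood it on the granite between the jaws, lightly against the fixed jaw. I then pushed the rings together to the last tooth and squeezed once more with the gripper.

**Last checks:**
- **Lock:** with the gripper clear, the ring positions match the original locked image to within 0.5 mm. Under a light 5 N squeeze the rings measured 48.0 mm over all, as they should when locked. Reading the spacing by eye gave about 27 mm against 26, which is within reading error; one tooth short would have been about 30 mm.
- **Push force:** the arm's push peaked at about 15 N, above the 8 to 12 N you gave, and the final gripper squeeze was set to 18 N.
- **Bystanders:** the bottle, magnetic base, loupe and ball stand showed no shift in the images. The thick plate I judged only by eye in the picture, and it looks unmoved.
- **Slot choice:** the narrow and middle slots are hard to tell apart in the camera view. I identified the narrow one from the slots' measured widths and spacing, which fitted the outer position clearly better.

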